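Find the loaded sample pot by heft and put it on the scale

TASK

Four identical closed grey square pots stand among other things in the white tray; one of them holds a steel test cylinder and the other three only a foam plug. Find the heavy one by feel and leave it standing upright, wholly on the pan of the bench scale, with the other three pots standing upright in the tray. Do not tip any pot over, and leave the jar, vial, spatula and nut in the tray where they are.

Things in the scene. Friction and masses are not known exactly. Their poses are not given: they have to be found in the camera images.
- pot_a: closed opaque grey plastic pot: square body 44 x 44 x 50 mm with flat upright sides, round cap 40 mm across and 12 mm high on it (62 mm in all). The four look alike; which one holds the steel changes from run to run, whatever the name: it weighs 0.23 to 0.35 kg, the others 0.05 kg. Contents can shift 2 mm. Origin: centre of the underside; z up, x and y square to the flat sides.
- pot_b: closed opaque grey plastic pot: square body 44 x 44 x 50 mm with flat upright sides, round cap 40 mm across and 12 mm high on it (62 mm in all). The four look alike; which one holds the steel changes from run to run, whatever the name: it weighs 0.23 to 0.35 kg, the others 0.05 kg. Contents can shift 2 mm. Origin: centre of the underside; z up, x and y square to the flat sides.
- pot_c: closed opaque grey plastic pot: square body 44 x 44 x 50 mm with flat upright sides, round cap 40 mm across and 12 mm high on it (62 mm in all). The four look alike; which one holds the steel changes from run to run, whatever the name: it weighs 0.23 to 0.35 kg, the others 0.05 kg. Contents can shift 2 mm. Origin: centre of the underside; z up, x and y square to the flat sides.
- pot_d: closed opaque grey plastic pot: square body 44 x 44 x 50 mm with flat upright sides, round cap 40 mm across and 12 mm high on it (62 mm in all). The four look alike; which one holds the steel changes from run to run, whatever the name: it weighs 0.23 to 0.35 kg, the others 0.05 kg. Contents can shift 2 mm. Origin: centre of the underside; z up, x and y square to the flat sides.
- tray_floor (a point): centre of the inner floor (z 5 mm) of the fixed white tray, left or right of the robot: inside 240 (its x) x 320 mm (its y), walls 5 mm thick, top 45 mm above the bench. Pots, jar and vial stand in two rows 110 mm apart along x, three to a row 100 mm apart along y, each up to 12 mm off, pots turned up to 0.4 rad from the tray: most room beside a pot is along the tray's x.
- pan_top (a point): centre of the upper face of the scale's round steel pan, 130 mm across, 6 mm thick, about 66 mm above the bench when unloaded; moves down with the pan. The scale's white body below, 190 x 170 x 40 mm, is fixed to the bench. z up.
- scale_pan (a joint): how far the sprung pan has sunk, m: 0 unloaded, at most 0.010. It starts to sink at about 0.9 N and then sinks 1 mm for every 0.3 N; one pot with a foam plug does not move it, the pot with steel sinks it by about 4.5 to 8.5 mm.
- round_jar: bystander in the tray: closed round grey jar, 48 mm across, 55 mm high; origin at the centre of its underside
- vial: bystander in the tray: amber glass vial with white cap, 42 mm across, 70 mm high; origin at the centre of its underside
- spatula: bystander in the tray: flat steel spatula 175 mm long, 4 mm thick, 8 to 13 mm wide, lying on the tray's floor between the two rows; origin on its underside near the middle, its length along its y
- nut: bystander in the tray: loose steel hex nut, 18 mm across the flats, 8 mm high, lying flat by the tray's +x wall; origin at the centre of its underside
Not all that is in view belongs to the job. What is shaped like the pot_a but purple is not meant.

How it is judged:
By the outcome, as a careful person would: the job done as asked, in the order asked, and still so for the second after the job is handed in, with the robot touching nothing.
It also fails if it takes over 64 s, if anything falls off the work surface, if the arm or the gripper's body presses on something with over 40 N, if the wrist force passes 120 N, or if a joint passes its speed limit or range.

ROBOT

A 6-joint arm with a two-finger parallel gripper is mounted at the origin on the work surface. World frame = base frame: x ahead of the robot, y to its left, z up, the work surface at z = 0. Lengths are in mm, angles in degrees, forces in N, time in s.
With the tool pointing down it reaches from about 300 to 850 mm from the base axis. Payload 4.2 kg.
Tool frame: the origin (TCP) lies between the finger pads; the fingertips stand 22 mm ahead of it and the grasp point (between the pads) lies 3 mm ahead of it; z points along the fingers, y is the direction in which the jaws open and shut (so a half turn about z gives the same grasp; the last joint's range is limited). The gripper opens to 91 mm and grips with 3 to 60 N. Pads are 32 mm wide; open, the fingers measure 118 mm over their backs; the gripper's body (76 mm by 178 mm) begins 60 mm behind the grasp point.
Start: joints at [-65.776, 18.312, 89.639, -0, 72.044, -1.146], TCP at [246.375, -519.558, 235.976] pointing down, gripper open.
Joint ranges: [-177.97, 177.97], [-48.28, 115.42], [12.27, 149.76], [-77.06, 257.06], [2.81, 150.46], [-146.56, 146.56]. Speed limits (degrees/s): [147.25, 147.25, 180, 180, 180, 180].

INTERFACE

Orientations are given as [roll, pitch, yaw] about the fixed x, y, z axes, in that order (R = Rz(yaw) Ry(pitch) Rx(roll)).
In Python, from workcell import * gives the robot as it stands.
- The arm moves only by the shell command python3 -m jog 'ROWS' [OPENING] [FORCE]. ROWS is text: rows parted by semicolons, each of 6 numbers parted by spaces: the shift along the tool's x, y, z in units of 0.5 m (1.0 is 0.5 m), then the turn, a rotation vector about the tool's x, y, z in units of pi/2 rad (1.0 is pi/2 rad). A call has 1 to 20 rows; each row is the pose to reach, as a shift and turn from the pose measured when the call began, along the tool's axes at that moment; what a row does not reach only later rows make up. A row lasts 1/12 s, in which the tool goes at most 41.7 mm and 7.16 degrees, less where a joint would pass 70% of its speed; a pose out of reach is approached as far as the arm can. A call with a number of a shift or a turn outside -1 to 1 is refused whole. A call with a gripper value outside its range is refused whole. OPENING is the opening, from -1 (shut) to 1 (fully open), set as the call begins (- or left out, the last holds). The fingers move at their own pace and stop on an object; FORCE is the grip in N (left out, the last holds). Time passes only in rows, so rows that repeat a pose let the fingers close. It gives the time, the measured TCP pose, the force and the opening at its end, in the units of the state.
- state(): the state, without advancing time (a new reading comes with each control period).
- grab_frame(name): name is "scene" or "top" or "wrist"; returns the picture (480x640x3 uint8, red, green, blue); there is no depth.
- calibration(name): a dict with "mtx" (3x3 intrinsics, pixels), "distortion" ([k1, k2, p1, p2, k3] as OpenCV has them; the pictures are not rectified), "rvec" (rotation vector, rad) and "tvec" (3), from world to camera coordinates, as OpenCV has them. Camera axes: x right, y down, z forward; pixel columns grow to the right and rows downward; lengths in mm; the calibration is good to about 2 mm. A picture is of the moment at which its call begins: read the wrist's pose just before it. calibration takes no time and is no camera call; for the wrist camera it gives the pose at the moment of the call.
- job_done(): hands the job in, once; it reports no verdict.
Trained networks look in the newest picture that a camera, given by its name, has taken for a name from the list of things; names that differ only in an ending like _2 or _b are one class to them, and where a whole thing is asked for, a point or a joint stands for the part that bears it (a point fixed in the world has none). Each returns a list of dicts, best first, with "confidence" (0 to 1); they miss things now and then, are a little off and sometimes report something else, mostly with a low value. They report only what shows in the picture. A call takes as long as a camera call. They do not tell look-alikes from the thing itself.
- spot_in(query, camera): "rect" ([left, top, right, bottom] in pixels, round what is visible of it).
- tip_of(query, camera): "location" ([column, row] in pixels: a listed point, or the origin of a listed thing).
The state is a dict: "time_s": time; "qpos": joint angles; "qvel": joint speeds; "effort": joint torques, N m; "ee_pos": TCP position; "ee_rot": TCP orientation; "force": force on the tool from outside, world axes, zero at the start; "torque": the same for the moment, N m; "gripper_width": finger opening in mm.
Only numpy, scipy, OpenCV 4.12 (cv2) and the standard library are available. Lean on these libraries where they do the work, as an engineer would, in place of code of your own. Each camera call takes 0.05 s, during which the arm holds its last target. There are 200 camera calls.

## Working session

There is one attempt and no reset: what is moved stays moved. The work goes in short steps, Python scripts to look and compute and a shell command to move; the robot and the scene stay as the last step left them, time stands still between calls to the robot, and variables do not carry over. Pictures are saved under pics/ and viewed, about 8 in all and at most 12, crops included, and the job is handed in when it is done.

```bash
mkdir -p pics; ls; cat > h.py <<'E'
from workcell import *
import numpy as np, cv2
def ray(cam,px,z):
    c=calibration(cam); K=np.array(c["mtx"],float);d=np.array(c["distortion"],float)
    R=cv2.Rodrigues(np.array(c["rvec"],float))[0];t=np.array(c["tvec"],float).ravel()
    p=cv2.undistortPoints(np.array(px,float).reshape(-1,1,2),K,d).reshape(-1,2)
    D=np.c_[p,np.ones(len(p))]@R; o=-R.T@t
    return o+D*((z-o[2])/D[:,2])[:,None]
def proj(cam,P):
    c=calibration(cam)
    return cv2.projectPoints(np.array(P,float).reshape(-1,3),np.array(c["rvec"],float),np.array(c["tvec"],float),np.array(c["mtx"],float),np.array(c["distortion"],float))[0].reshape(-1,2)
def save(name,f): cv2.imwrite("pics/"+f+".png",cv2.cvtColor(grab_frame(name),cv2.COLOR_RGB2BGR))
E
python3 - <<'E'
from h import *
save("top","top0")
for q,z in [("pot_a",0),("round_jar",5),("vial",5),("tray_floor",5),("pan_top",66),("nut",5),("spatula",5)]:
    for r in tip_of(q,"top"):
        px=r["location"]; print(q,round(r["confidence"],2),np.round(px),ray("top",px,z if q!="pot_a" else 5).round())
for r in spot_in("pot_a","top"): print(r)
s=state();print(s)
E
```

```text
pics
pot_a 0.88 [330. 241.] [[ 500. -104.    5.]]
pot_a 0.86 [498. 301.] [[ 389. -442.    5.]]
pot_a 0.85 [387. 192.] [[ 601. -214.    5.]]
pot_a 0.8 [507. 258.] [[ 477. -461.    5.]]
pot_a 0.68 [432. 256.] [[ 477. -307.    5.]]
pot_a 0.65 [337. 183.] [[ 617. -116.    5.]]
pot_a 0.6 [425. 331.] [[ 329. -294.    5.]]
pot_a 0.53 [395. 222.] [[ 543. -231.    5.]]
pot_a 0.44 [386. 245.] [[ 495. -214.    5.]]
round_jar 0.7 [433. 189.] [[ 611. -308.    5.]]
vial 0.76 [387. 247.] [[ 492. -217.    5.]]
tray_floor 0.87 [384. 219.] [[ 547. -211.    5.]]
pan_top 0.95 [170. 213.] [[540. 198.  66.]]
nut 0.45 [392. 167.] [[ 653. -225.    5.]]
spatula 0.97 [398. 220.] [[ 546. -237.    5.]]
{'rect': [319.3, 224.4, 345.4, 256.0], 'confidence': 0.95}
{'rect': [494.8, 243.6, 527.7, 267.9], 'confidence': 0.95}
{'rect': [326.2, 167.2, 348.8, 198.2], 'confidence': 0.88}
{'rect': [419.3, 238.9, 454.7, 269.5], 'confidence': 0.81}
{'rect': [490.6, 289.4, 523.7, 322.5], 'confidence': 0.73}
{'rect': [413.0, 317.2, 441.5, 347.3], 'confidence': 0.57}
{'rect': [375.8, 174.7, 404.3, 203.8], 'confidence': 0.56}
{'time_s': 0.45, 'qpos': array([-6.57755373e+01,  1.83155383e+01,  8.96462782e+01, -1.61464430e-03,
        7.20416467e+01, -1.14584108e+00]), 'qvel': array([ 0.04062235,  0.07838214, -0.01156304, -0.02648941, -0.09643601,
       -0.02115763]), 'effort': array([ 9.40245773e-04, -4.11931694e+01, -2.31979859e+01,  7.28401565e-02,
        3.90402018e-02, -3.12695602e-05]), 'ee_pos': array([ 246.35159366, -519.52488056,  235.89001629]), 'ee_rot': array([-1.79996507e+02,  1.46638704e-03,  2.53708017e+01]), 'force': array([ 0.12515293,  0.33094296, -0.025962  ]), 'torque': array([0.00533993, 0.03724451, 0.05730689]), 'gripper_width': 91.13292831143949}
```

View pics/top0.png

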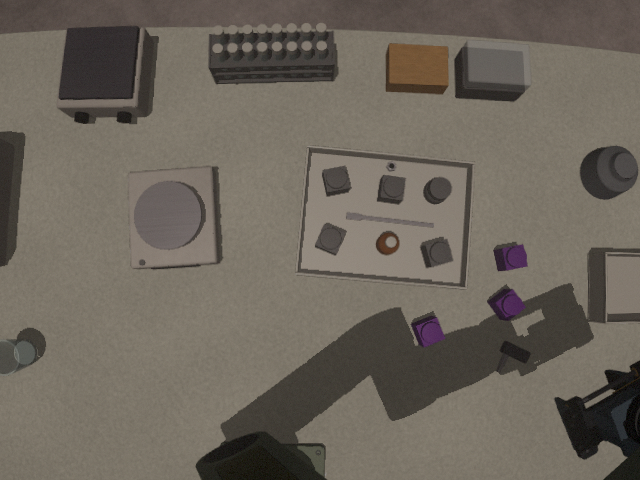

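```bash
R="0.7 -0.26 -0.33 0 0 -0.72"; python3 -m jog '0.7 -0.26 -0.33 0 0 -0.72;0.7 -0.26 -0.33 0 0 -0.72;0.7 -0.26 -0.33 0 0 -0.72;0.7 -0.26 -0.33 0 0 -0.72;0.7 -0.26 -0.33 0 0 -0.72;0.7 -0.26 -0.33 0 0 -0.72;0.7 -0.26 -0.33 0 0 -0.72;0.7 -0.26 -0.33 0 0 -0.72;0.7 -0.26 -0.33 0 0 -0.72;0.7 -0.26 -0.33 0 0 -0.72;0.7 -0.26 -0.33 0 0 -0.72;0.7 -0.26 -0.33 0 0 -0.72;0.7 -0.26 -0.33 0 0 -0.72;0.7 -0.26 -0.33 0 0 -0.72'
python3 - <<'E'
from h import *
save("wrist","w0")
s=state();print(s["ee_pos"],s["ee_rot"],s["force"])
c=calibration("wrist");R=cv2.Rodrigues(np.array(c["rvec"],float))[0];print(-R.T@np.array(c["tvec"],float).ravel(),R.round(2))
for q in ["pot_a","vial","round_jar","nut","tray_floor"]:
    for r in tip_of(q,"wrist"):
        px=r["location"]; print(q,round(r["confidence"],2),np.round(px),ray("wrist",px,5).round())
E
```

```text
time_s: 1.62
ee_pos: [506.0, -252.8, 400.1]
ee_rot: [-179.9, -0.0, 90.1]
force: [0.4, 0.2, 0.8]
gripper_width: 91.3
[ 505.89557595 -252.96313806  400.20699547] [-1.79910600e+02 -2.61582323e-02  9.00633861e+01] [-0.77563179  0.00682695 -0.35934301]
[ 507.02831263 -179.66557163  549.5030855 ] [[ 1.    0.   -0.  ]
 [ 0.   -0.97  0.26]
 [-0.   -0.26 -0.97]]
pot_a 0.96 [242. 310.] [[ 389. -449.    5.]]
pot_a 0.94 [391. 153.] [[ 603. -216.    5.]]
pot_a 0.9 [302. 221.] [[ 481. -311.    5.]]
pot_a 0.72 [314.  64.] [[ 499. -103.    5.]]
pot_a 0.69 [196. 207.] [[ 332. -290.    5.]]
pot_a 0.66 [303. 315.] [[ 481. -457.    5.]]
pot_a 0.57 [404.  70.] [[ 615. -108.    5.]]
vial 0.62 [316. 152.] [[ 501. -214.    5.]]
round_jar 0.97 [388. 221.] [[ 604. -311.    5.]]
nut 0.72 [429. 160.] [[ 656. -225.    5.]]
tray_floor 0.87 [351. 148.] [[ 550. -209.    5.]]
```

View pics/w0.png

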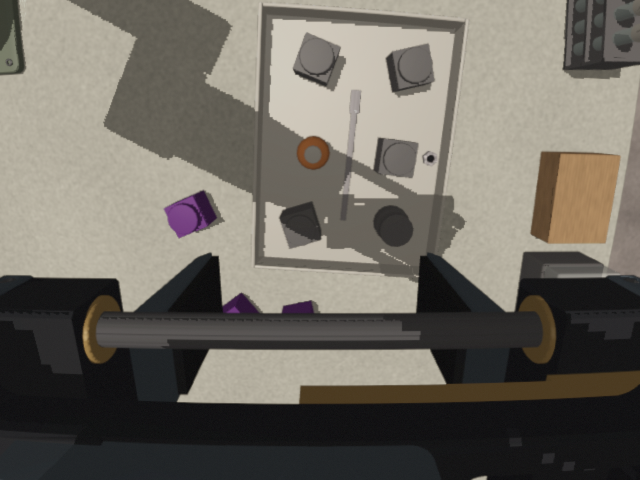

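```bash
python3 - <<'E'
from h import *
im=cv2.imread("pics/w0.png")
out=[]
for (x,y) in [(499,-103),(616,-110),(603,-216),(481,-310)]:
    g=np.arange(-40,40,0.25)
    # col -> world +x, row -> -y
    X,Y=np.meshgrid(x+g,y-g)
    m=proj("wrist",np.stack([X,Y,np.full_like(X,55)],-1)).reshape(X.shape+(2,)).astype(np.float32)
    w=cv2.remap(im,m[...,0],m[...,1],cv2.INTER_CUBIC)
    w=cv2.normalize(np.clip((w/255.)**0.5,0,1),None,0,255,cv2.NORM_MINMAX).astype(np.uint8)
    for k in range(0,320,40): w[k,::4]=(0,255,255); w[::4,k]=(0,255,255)
    out.append(w[:300])
cv2.imwrite("pics/m.png",np.vstack([np.hstack(out[:2]),np.hstack(out[2:])]))
E
```

```text
(no output)
```

View pics/m.png

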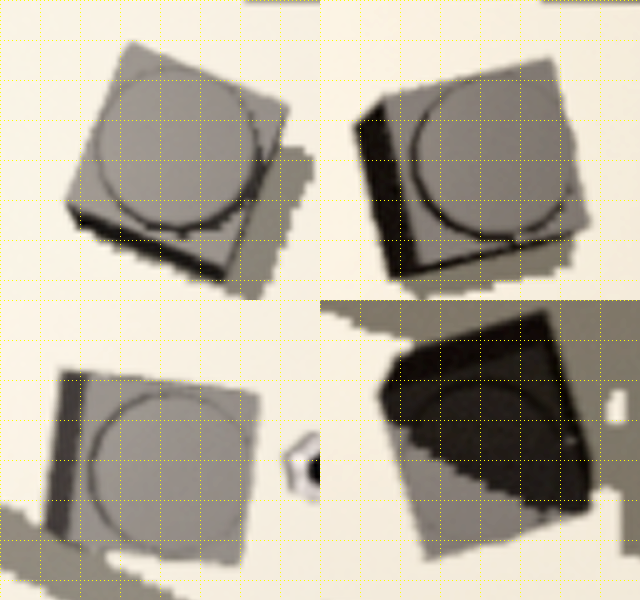

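The view shows four grey square pots at (318,60), (410,68), (397,157) and (301,225). The look-alikes are the round jar (393,225), the vial (313,152) and three purple pots at (190,213), (240,303) and (298,308). The rectified crop confirms the flat square tops and gives these centres and yaws:

| Pot | Centre (x, y) | Yaw (deg) |
|---|---|---|
| P1 | 504, -101 | -21 |
| P2 | 617, -110 | +12.5 |
| P3 | 604, -218 | -7 |
| P4 | 482, -308 | +17 |

I'll start with P4, since it is closest.

```bash
python3 -m jog '-0.11 -0.048 0.3 0 0 -0.186;-0.11 -0.048 0.3 0 0 -0.186;-0.11 -0.048 0.3 0 0 -0.186;-0.11 -0.048 0.3 0 0 -0.186;-0.11 -0.048 0.6 0 0 -0.186;-0.11 -0.048 0.6 0 0 -0.186;-0.11 -0.048 0.6 0 0 -0.186;-0.11 -0.048 0.6 0 0 -0.186;-0.11 -0.048 0.6 0 0 -0.186;-0.11 -0.048 0.6 0 0 -0.186' 0.32 15
python3 - <<'E'
from h import *
print(state()["force"],state()["ee_pos"])
save("wrist","w1")
E
```

```text
time_s: 2.75
ee_pos: [482.0, -307.6, 100.1]
ee_rot: [-179.9, -0.1, 106.8]
force: [0.8, -0.4, 0.2]
gripper_width: 60.5
[ 0.79466824 -0.38318444  0.2335124 ] [ 481.97415035 -307.63451301  100.13547825]
```

View pics/w1.png

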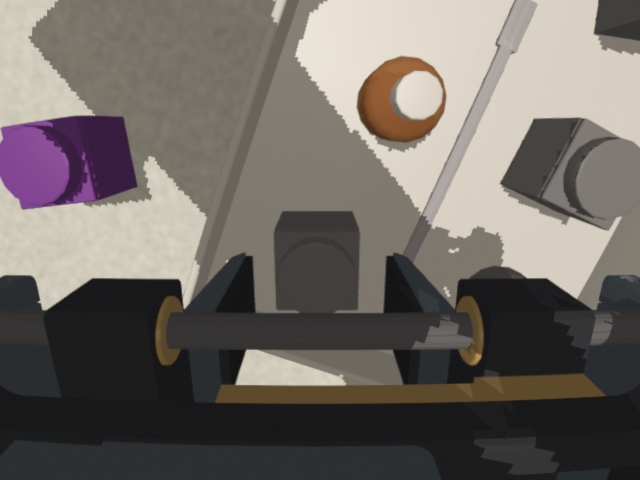

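The pot at (317,260) sits centred and square between the fingers. I'll descend, grip and lift.

```bash
python3 -m jog '0 0 0.06 0 0 0;0 0 0.112 0 0 0;0 0 0.112 0 0 0;0 0 0.112 0 0 0'
python3 -m jog '0 0 0 0 0 0;0 0 0 0 0 0;0 0 0 0 0 0;0 0 0 0 0 0;0 0 0 0 0 0;0 0 0 0 0 0' -1 15
python3 -c "from h import *;print(state()['force'],state()['torque'])"
python3 -m jog '0 0 -0.02 0 0 0;0 0 -0.04 0 0 0;0 0 -0.04 0 0 0;0 0 -0.04 0 0 0;0 0 -0.04 0 0 0;0 0 -0.04 0 0 0'
python3 -c "from h import *;s=state();print(s['force'],s['torque'],s['effort'],s['qpos'])"
```

```text
time_s: 3.13
ee_pos: [484.0, -309.0, 47.5]
ee_rot: [179.9, 0.1, 106.8]
force: [-0.6, 0.3, 0.3]
gripper_width: 60.5
time_s: 3.63
ee_pos: [484.6, -310.0, 49.8]
ee_rot: [179.8, 0.3, 106.9]
force: [-3.1, -0.8, 7.2]
gripper_width: 44.0
[-3.08326589 -0.81446267  7.2341735 ] [-0.26241595  0.62707629  0.05278558]
time_s: 4.13
ee_pos: [484.2, -309.5, 69.3]
ee_rot: [179.8, 0.3, 106.9]
force: [-0.5, -0.3, -2.2]
gripper_width: 44.0
[-0.46449818 -0.32456127 -2.23476672] [ 0.0088713  -0.07845342 -0.04774431] [ 1.47198509e-03 -4.61261773e+01 -1.92487997e+01  1.79540907e-02
  4.76674573e-02  1.88807444e-04] [-3.37086693e+01  2.68846648e+01  1.02703718e+02 -7.03897970e-02
  5.01090777e+01 -5.05234777e+01]
```

```bash
for i in 1 2 3 ; do python3 -m jog '0 0 -0.01 0 0 0;0 0 -0.01 0 0 0;0 0 -0.01 0 0 0'; done; python3 - <<'E'
from h import *
save("wrist","w2");save("scene","s2")
a=cv2.imread("pics/w2.png");b=cv2.imread("pics/s2.png")
cv2.imwrite("pics/c2.png",cv2.resize(np.hstack([a,b]),(800,300),interpolation=cv2.INTER_AREA))
E
```

```text
time_s: 4.38
ee_pos: [484.3, -309.6, 74.4]
ee_rot: [179.8, 0.3, 106.9]
force: [-0.1, -0.5, -2.0]
gripper_width: 43.7
time_s: 4.63
ee_pos: [484.5, -309.7, 79.8]
ee_rot: [179.8, 0.3, 106.9]
force: [0.1, -0.1, -3.3]
gripper_width: 44.1
time_s: 4.88
ee_pos: [484.8, -309.9, 85.2]
ee_rot: [179.8, 0.4, 106.9]
force: [-0.5, 0.1, -2.0]
gripper_width: 43.9
```

View pics/c2.png

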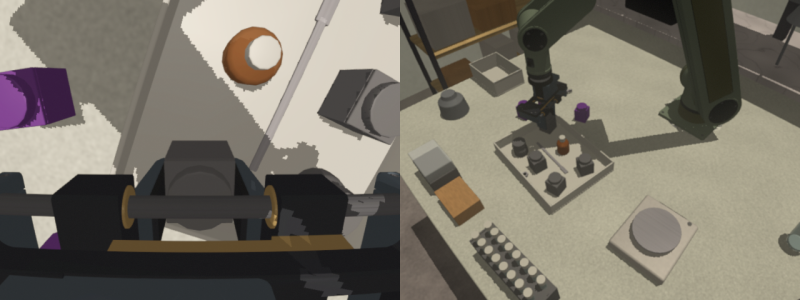

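Lifting gives a steady -2.0 to -3.3 N, mean about -2.4. A foam pot would read about -0.5 N, so P4 is the heavy one. The picture shows it held level. I'll carry it to the scale at a moderate speed.

```bash
python3 -m jog '0 0 -0.04 0 0 0;0 0 -0.1 0 0 0;0 0 -0.16 0 0 0;0.03 0.012 -0.17 0 0 0;0.09 0.04 -0.17 0 0 0;0.16 0.07 -0.17 0 0 0;0.23 0.1 -0.17 0 0 0;0.3 0.128 -0.17 0 0 0;0.37 0.158 -0.17 0 0 0;0.44 0.188 -0.17 0 0 0;0.51 0.218 -0.17 0 0 0;0.58 0.248 -0.17 0 0 0;0.65 0.277 -0.17 0 0 0;0.72 0.307 -0.17 0 0 0;0.79 0.337 -0.17 0 0 0;0.86 0.367 -0.17 0 0 0;0.91 0.388 -0.17 0 0 0;0.94 0.401 -0.17 0 0 0;0.94 0.401 -0.17 0 0 0;0.94 0.401 -0.17 0 0 0' - 20
python3 - <<'E'
from h import *
print(state()["force"])
save("wrist","w3");
print([ (r,ray("wrist",r["location"],66)) for r in tip_of("pan_top","wrist")],spot_in("pan_top","wrist"))
save("top","t3"); print([ (r,ray("top",r["location"],66)) for r in tip_of("pan_top","top")])
E
```

```text
time_s: 6.65
ee_pos: [539.3, 199.1, 167.5]
ee_rot: [179.9, 0.4, 107.0]
force: [-0.3, 0.2, -2.2]
gripper_width: 43.5
[-0.3102824   0.18835306 -2.2378526 ]
[({'location': [319.7, 230.9], 'confidence': 0.6}, array([[538.86647437, 203.27652677,  66.        ]]))] [{'rect': [220.7, 130.7, 414.4, 274.4], 'confidence': 0.68}]
[({'location': [167.5, 212.5], 'confidence': 0.56}, array([[541.32899534, 202.49099152,  66.        ]])), ({'location': [394.9, 221.7], 'confidence': 0.55}, array([[ 534.8750392 , -221.77597677,   66.        ]]))]
```

View pics/w3.png

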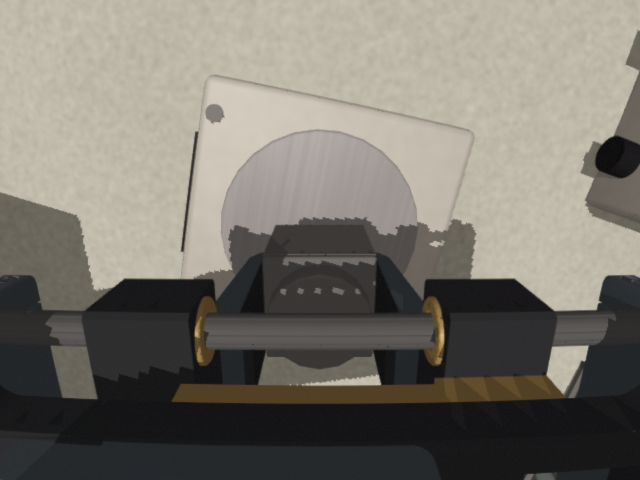

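The pan is centred near pixel column 319, and the three estimates agree on about (540, 201). I'll lower in steps until its weight is on the pan.

```bash
python3 -m jog '0.004 0.001 0.04 0 0 0;0.004 0.001 0.08 0 0 0;0.004 0.001 0.1 0 0 0;0.004 0.001 0.104 0 0 0;0.004 0.001 0.104 0 0 0'
for i in 1 2 3; do python3 -m jog '0 0 0.004 0 0 0;0 0 0.006 0 0 0;0 0 0.006 0 0 0;0 0 0.006 0 0 0'; done
```

```text
time_s: 7.32
ee_pos: [539.5, 198.7, 115.5]
ee_rot: [179.9, 0.3, 106.7]
force: [-0.6, -0.7, -2.8]
gripper_width: 44.0
time_s: 7.65
ee_pos: [539.8, 198.8, 113.1]
ee_rot: [179.8, 0.3, 106.7]
force: [-0.2, -0.7, -2.5]
gripper_width: 44.0
time_s: 7.98
ee_pos: [540.1, 198.9, 110.3]
ee_rot: [179.8, 0.3, 106.7]
force: [-0.1, -0.4, -1.7]
gripper_width: 43.6
time_s: 8.32
ee_pos: [540.2, 198.9, 107.4]
ee_rot: [179.8, 0.3, 106.7]
force: [1.4, -0.4, 0.1]
gripper_width: 44.0
```

```bash
python3 -m jog '0 0 0 0 0 0;0 0 0 0 0 0;0 0 0 0 0 0;0 0 0 0 0 0;0 0 0 0 0 0' 0.32 3
python3 -m jog '0 0 -0.02 0 0 0;0 0 -0.06 0 0 0;0 0 -0.12 0 0 0;0 0 -0.2 0 0 0;0 0 -0.28 0 0 0;0 0 -0.34 0 0 0;0 0 -0.34 0 0 0;0 0 -0.34 0 0 0;0 0 -0.34 0 0 0;0 0 -0.34 0 0 0'
python3 - <<'E'
from h import *
print(state()["force"])
save("wrist","w4");save("scene","s4")
r=tip_of("pan_top","scene"); print(r,proj("scene",[[540,200,66],[540,200,60]]))
a=cv2.imread("pics/w4.png");b=cv2.imread("pics/s4.png")
cv2.imwrite("pics/c4.png",np.hstack([cv2.resize(a,(400,300)),cv2.resize(b[120:480,160:640],(400,300))]))
E
```

```text
time_s: 8.73
ee_pos: [540.2, 198.9, 107.5]
ee_rot: [179.8, 0.3, 106.7]
force: [0.6, -0.1, 0.1]
gripper_width: 60.2
time_s: 9.57
ee_pos: [538.5, 199.4, 276.0]
ee_rot: [180.0, 0.3, 106.7]
force: [0.4, 0.0, 0.6]
gripper_width: 60.3
[0.4093945  0.01721885 0.6127839 ]
[{'location': [409.6, 367.6], 'confidence': 0.63}] [[407.0531565  364.75328037]
 [406.4276303  366.43193543]]
```

View pics/c4.png

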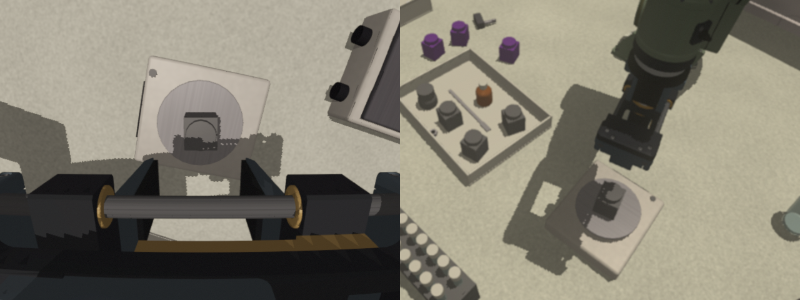

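```bash
python3 - <<'E'
from h import *
print(state()["time_s"],job_done())
E
```

```text
the job is handed in; nothing more can be done
9.7167 None
```

I found the heavy pot by lifting it and left it standing upright on the scale pan. I handed in at 9.7 s of the 64 s allowed.

- **Which pot:** I felt only one pot, the one in the tray corner near (482, -308). It pulled down with about 2.0 to 3.3 N while held, against +0.6 N with the gripper empty afterwards. A foam pot would weigh about 0.5 N, so I did not lift the other three.
- **Placing:** The load went off the wrist gradually over about 4 mm of lowering, which fits the sprung pan sinking. After I let go, the wrist picture showed the pot upright and near the middle of the pan. The gripper was about 170 mm clear and touching nothing.
- **Everything else:** The last scene picture showed the other three pots upright in the tray. The jar, vial and spatula looked unmoved. I checked the nut only by eye.

**Doubtful points:**
- I did not measure the pan's sinking directly. The network's pan point in the scene picture was about 3 px off the projection for either an unloaded or a sunk pan, so it could not settle this.
- While the fingers closed on the pot, the wrist briefly read about 7 N upward. I did not find the cause. It was gone once the pot was lifted.

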